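# Load the grill carrying board and hold it up level

## Robot

A 7-joint arm with a two-finger parallel gripper is mounted at the origin on the work surface. World frame = base frame: x ahead of the robot, y to its left, z up, the work surface at z = 0. Lengths are in m, angles in degrees, forces in N, time in s.
With the tool pointing down it reaches from about 0.4 to 0.875 m from the base axis. Payload 19.3 kg.
Tool frame: the origin (TCP) lies at the very end of the fingers, on their centre line; the grasp point (between the pads) lies bot.grip_point_offset behind it (bot.grip_point_offset is the distance from the TCP to the grasp point, in m); z points along the fingers, y is the direction in which the jaws open and shut (so a half turn about z gives the same grasp; the last joint's range is limited). The gripper opens to 85 mm and grips with 20 to 120 N. Pads are 22 mm wide; open, the fingers measure 114 mm over their backs; the gripper's body (76 mm by 85 mm) begins 54 mm behind the grasp point. The pads swing forward as they close: fully open they stand 13 mm farther back than shut.
Start: joints at [-71.402, 29.874, -2.08, 91.645, 1.215, 58.505, -6.463], TCP at [0.24, 0.577, 0.231] pointing down, gripper open.
Joint ranges: [-166.77, 166.77], [-17.47, 122.26], [-85.68, 81.53], [9.62, 139.38], [-72.42, 252.41], [9.2, 110.78], [-144.41, 144.41]. Speed limits (degrees/s): [108.29, 108.29, 136.94, 136.94, 172.46, 172.46, 172.46].

## Interface

Orientations are given as [roll, pitch, yaw] about the fixed x, y, z axes, in that order (R = Rz(yaw) Ry(pitch) Rx(roll)).
In Python, from workcell import bot gives the robot as it stands.
- The arm moves only by the tool arm_command, never from a script. Its argument "commands" is a list that holds one entry, the list of rows, each a list of 7 numbers: the shift along the tool's x, y, z in m, then the turn, a rotation vector about the tool's x, y, z in rad, then the opening in per cent of the stroke, from 0 (shut) to 100 (fully open). In form: [[[tx, ty, tz, ax, ay, az, jaw], ...]]. A call has 1 to 20 rows; each row is the pose to reach, as a shift and turn from the pose commanded when the call began, along the tool's axes at that moment; what a row does not reach only later rows make up. A row lasts 1/10 s, in which the tool goes at most 50 mm and 8.59 degrees, less where a joint would pass 70% of its speed; a pose out of reach is approached as far as the arm can. A call with a gripper value outside its range is refused whole. The fingers move at their own pace and stop on an object; "force" is the grip in N (left out, the last holds). Time passes only in rows, so rows that repeat a pose let the fingers close. It gives the time, the measured TCP pose, the force and the opening at its end, in the units of the state.
- bot.read_state(): the state, without advancing time (a new reading comes with each control period).
- bot.read_camera(name): name is "scene" or "top" or "wrist"; returns a dict with "image" (480x640x3 uint8, red, green, blue), "depth" (480x640 float32, m along the optical axis (not along the pixel's ray), 0 where there is no reading), "K" (3x3 intrinsics, pixels), "rvec" (rotation vector, rad) and "tvec" (3), from world to camera coordinates, as OpenCV has them. Camera axes: x right, y down, z forward; pixel columns grow to the right and rows downward; lengths in m; the calibration is good to about 2 mm. A picture is of the moment at which its call begins.
- bot.job_done(): hands the job in, once; it reports no verdict.
Trained networks look in a picture, given as the dict that the camera call returned (one of the last four; its "shot" number tells which), for a name from the list of things; names that differ only in an ending like _2 or _b are one class to them, and where a whole thing is asked for, a point or a joint stands for the part that bears it (a point fixed in the world has none). Each returns a list of dicts, best first, with "conf" (0 to 1); they miss things now and then, are a little off and sometimes report something else, mostly with a low value. They report only what shows in the picture. A call takes as long as a camera call. They do not tell look-alikes from the thing itself.
- bot.recognise(picture, thing): "box" ([left, top, right, bottom] in pixels, round what is visible of it).
- bot.regions_of(picture, thing): "region" (480x640 bool, what is visible of it) and "box" ([left, top, right, bottom] in pixels, round what is visible of it).
- bot.pinpoint(picture, thing): "position" ([row, column] in pixels: a listed point, or the origin of a listed thing).
The state is a dict: "clock": time; "joint_pos": joint angles; "dq": joint speeds; "joint_torque": joint torques, N m; "position": TCP position; "tool_rot": TCP orientation; "wrist_force": force on the tool from outside, world axes, zero at the start; "moment": the same for the moment, N m; "width": opening from 0.0 (shut) to 1.0 (fully open).
Only numpy, scipy, OpenCV 4.12 (cv2) and the standard library are available. Lean on these libraries where they do the work, as an engineer would, in place of code of your own. Each camera call takes 0.05 s, during which the arm holds its last target.

## Task

Put the two loose cartons flat into the two empty green bays of the carrying board, one in each, so that the four cartons make a complete pinwheel round the post, and let go of them. Then take the board by its post, lift it straight up, level, to at least 10 cm above the trolley top and hold it there, still and level, for a few seconds; finish while still holding it up. Keep the board from tipping and leave the salt cellar, corkscrew, plates and carafe where they are.

Things in the scene. Friction and masses are not known exactly. Their poses are not given: they have to be found in the camera images.
- board: light wooden carrying board, 204 x 204 x 12 thick, about 320 g, loose on the trolley, at any yaw, with four green bays in a pinwheel and a dark upright post in its middle: 18 x 18 square, faces along the board's x and y, its top 94 above the underside. Origin: centre of the underside, z up. It balances about the post only when all bays are full. A square about 106 wide stays free round the post.
- post_top (a point): centre of the top face of the board's post, 94 above the underside of the board
- bay_a (a point): empty bay of the board: green rectangle 140 x 40, the size of a carton, level with the board's top; this point is its centre, at board x, y = -23, 73; its long side runs along the board's x
- bay_b (a point): empty bay of the board: green rectangle 140 x 40, the size of a carton, level with the board's top; this point is its centre, at board x, y = -73, -23; its long side runs along the board's y
- bay_c (a point): filled bay of the board: green rectangle 140 x 40, the size of a carton, level with the board's top; this point is its centre, at board x, y = 23, -73; its long side runs along the board's x; carton_c stands in it
- bay_d (a point): filled bay of the board: green rectangle 140 x 40, the size of a carton, level with the board's top; this point is its centre, at board x, y = 73, 23; its long side runs along the board's y; carton_d stands in it
- carton_a: cardboard carton with a red sleeve, 140 long (x) x 40 wide (y) x 46 high, about 100 g; origin at the centre of its underside, x along its length. Starts loose on the trolley, left of the board; fits either empty bay, either way round
- carton_b: cardboard carton with a red sleeve, 140 long (x) x 40 wide (y) x 46 high, about 100 g; origin at the centre of its underside, x along its length. Starts loose on the trolley, right of the board; fits either empty bay, either way round
- carton_c: cardboard carton with a red sleeve, 140 long (x) x 40 wide (y) x 46 high, about 100 g; origin at the centre of its underside, x along its length. Already stands in bay_c, loose on the board
- carton_d: cardboard carton with a red sleeve, 140 long (x) x 40 wide (y) x 46 high, about 100 g; origin at the centre of its underside, x along its length. Already stands in bay_d, loose on the board
- salt_cellar: round dark wooden salt cellar with a swivel lid, 90 across, 61 high (brass knob to 71); origin at the centre of its underside; leave alone
- corkscrew: chrome lever corkscrew lying on the trolley, about 165 x 105 x 30 high; origin under its middle; leave alone
- plates: stack of three melamine plates, blue and white, 200 across, 32 high; origin at the centre of the underside; leave alone
- carafe: empty clear glass carafe, 100 across, 190 high; origin at the centre of its underside; leave alone
Mind the look-alikes: they are no part of the job. What is shaped like the carton_c but pink or yellow is not meant.

How it is judged (in metres and radians):
On the way, in this order (a step that is already met when the one before it is completed fails the run):
1. all four cartons stand flat in their own bays on the board, the board on the trolley and the cartons let go (((horizontal distance between carton_a and bay_a below 0.012 m and angle between the x axis of carton_a and the x axis of board, either way round below 0.15 rad and z of carton_a in the frame of board between 0.008 and 0.017 m and horizontal distance between carton_b and bay_b below 0.012 m and angle between the x axis of carton_b and the y axis of board, either way round below 0.15 rad and z of carton_b in the frame of board between 0.008 and 0.017 m) or (horizontal distance between carton_b and bay_a below 0.012 m and angle between the x axis of carton_b and the x axis of board, either way round below 0.15 rad and z of carton_b in the frame of board between 0.008 and 0.017 m and horizontal distance between carton_a and bay_b below 0.012 m and angle between the x axis of carton_a and the y axis of board, either way round below 0.15 rad and z of carton_a in the frame of board between 0.008 and 0.017 m)) and horizontal distance between carton_c and bay_c below 0.012 m and angle between the x axis of carton_c and the x axis of board, either way round below 0.15 rad and z of carton_c in the frame of board between 0.008 and 0.017 m and horizontal distance between carton_d and bay_d below 0.012 m and angle between the x axis of carton_d and the y axis of board, either way round below 0.15 rad and z of carton_d in the frame of board between 0.008 and 0.017 m and contact force between the fingers and carton_a below 0.1 N and contact force between the fingers and carton_b below 0.1 N and contact force between the fingers and carton_c below 0.1 N and contact force between the fingers and carton_d below 0.1 N and height (world z) of board below 0.006 m and angle between board's own z axis and vertical below 0.03 rad), for 0.2 s.
2. the loaded board is held up by its post, level and still, for a second (height (world z) of board above 0.08 m and angle between board's own z axis and vertical below 0.1 rad and linear speed of board below 0.03 m/s and angular speed of board below 0.15 rad/s and contact force between the fingers and board above 1 N and contact force between board and salt_cellar below 0.2 N and contact force between board and corkscrew below 0.2 N and contact force between board and plates below 0.2 N and contact force between board and carafe below 0.2 N and world y of board between -0.33 and 0.33 m and ((horizontal distance between carton_a and bay_a below 0.012 m and angle between the x axis of carton_a and the x axis of board, either way round below 0.15 rad and z of carton_a in the frame of board between 0.008 and 0.017 m and horizontal distance between carton_b and bay_b below 0.012 m and angle between the x axis of carton_b and the y axis of board, either way round below 0.15 rad and z of carton_b in the frame of board between 0.008 and 0.017 m) or (horizontal distance between carton_b and bay_a below 0.012 m and angle between the x axis of carton_b and the x axis of board, either way round below 0.15 rad and z of carton_b in the frame of board between 0.008 and 0.017 m and horizontal distance between carton_a and bay_b below 0.012 m and angle between the x axis of carton_a and the y axis of board, either way round below 0.15 rad and z of carton_a in the frame of board between 0.008 and 0.017 m)) and horizontal distance between carton_c and bay_c below 0.012 m and angle between the x axis of carton_c and the x axis of board, either way round below 0.15 rad and z of carton_c in the frame of board between 0.008 and 0.017 m and horizontal distance between carton_d and bay_d below 0.012 m and angle between the x axis of carton_d and the y axis of board, either way round below 0.15 rad and z of carton_d in the frame of board between 0.008 and 0.017 m), for 1 s.
At the end, for the whole second after the job is handed in: Board held by the fingers over 80 mm above the trolley, tilt under 0.1 rad, still (30 mm/s, 0.15 rad/s), over the middle of the trolley (y within 0.33 m), touching none of the bystanders; cartons flat, within 12 mm and 0.15 rad of its own bay, one loose carton per empty bay; fingers touch no carton (all of step 2 and contact force between the fingers and carton_a below 0.1 N and contact force between the fingers and carton_b below 0.1 N and contact force between the fingers and carton_c below 0.1 N and contact force between the fingers and carton_d below 0.1 N); the arm keeps its last pose, push and grip.
It fails at once if the board tips by more than 0.3 rad (angle between board's own z axis and vertical above 0.3 rad).
It fails at once if the salt cellar is moved more than 30 mm or tipped (distance of salt_cellar from where it was at the start of the episode above 0.03 m or angle between salt_cellar's own z axis and vertical above 0.3 rad).
It fails at once if the corkscrew is moved more than 30 mm or tipped (distance of corkscrew from where it was at the start of the episode above 0.03 m or angle between corkscrew's own z axis and vertical above 0.3 rad).
It fails at once if the plates is moved more than 30 mm or tipped (distance of plates from where it was at the start of the episode above 0.03 m or angle between plates's own z axis and vertical above 0.3 rad).
It fails at once if the carafe is moved more than 30 mm or tipped (distance of carafe from where it was at the start of the episode above 0.03 m or angle between carafe's own z axis and vertical above 0.3 rad).
It also fails if it takes over 72 s, if anything falls off the work surface, if the arm or the gripper's body presses on something with over 40 N, if the wrist force passes 120 N, or if a joint passes its speed limit or range.

## Working session

There is one attempt and no reset: what is moved stays moved. The work goes in short steps, Python scripts to look and compute and a tool call to move; the robot and the scene stay as the last step left them, time stands still between calls to the robot, and variables do not carry over. Pictures are saved under pics/ and viewed, and the job is handed in when it is done.

Besides the shell and the picture viewer there is one more tool, called after "Call:" as name([rows], argument=value, ...), one row to a line, values as JSON. arm_command: Moves the arm, as the interface text tells. Its arguments: {"type":"object","properties":{"commands":{"type":"array","items":{"type":"array","items":{"type":"array","items":{"type":"number"}}}},"force":{"type":"number"}},"required":["commands"]}

```bash
ls; mkdir -p pics; python3 - <<'E'
from workcell import bot
import cv2, numpy as np
s=bot.read_state(); print(s, bot.grip_point_offset)
for n in ["top","scene"]:
    p=bot.read_camera(n); cv2.imwrite(f"pics/{n}0.png",p["image"][:,:,::-1]); print(n,p["K"],p["rvec"],p["tvec"])
    np.savez(f"{n}0.npz",**{k:p[k] for k in("image","depth","K","rvec","tvec")})
E
```

```text
pics
{'clock': 0.0, 'joint_pos': array([-71.40250424,  29.91206286,  -2.08061137,  91.67322014,
         1.21504978,  58.50775706,  -6.46255322]), 'dq': array([ 0.074534  ,  0.05584245, -0.02183566,  0.03100761, -0.09451761,
        0.02960496,  0.04297125]), 'joint_torque': array([-1.26643583e-03, -9.27082586e+01,  1.97951742e+00, -3.69925940e+01,
        1.77693728e-02,  8.20779271e-03, -5.63801404e-05]), 'position': array([0.24029049, 0.57657514, 0.23069781]), 'tool_rot': array([-1.79929275e+02,  5.90835793e-03,  1.57379683e+02]), 'wrist_force': array([-0.04962696, -0.6446573 , -0.62275146]), 'moment': array([ 0.05031511,  0.00849494, -0.00933958]), 'width': 0.9991235630114135} 0.0187
top [[577.97336483   0.         321.54850725]
 [  0.         577.97336483 252.71685752]
 [  0.           0.           1.        ]] [ 2.10874824 -2.16862214  0.1294654 ] [0.01786369 0.5671882  1.0595611 ]
scene [[498.46411424   0.         317.89016076]
 [  0.         498.46411424 248.2921471 ]
 [  0.           0.           1.        ]] [ 1.85410484  1.45942327 -0.65823035] [-0.13950531 -0.26696349  1.46442243]
```

View pics/top0.png

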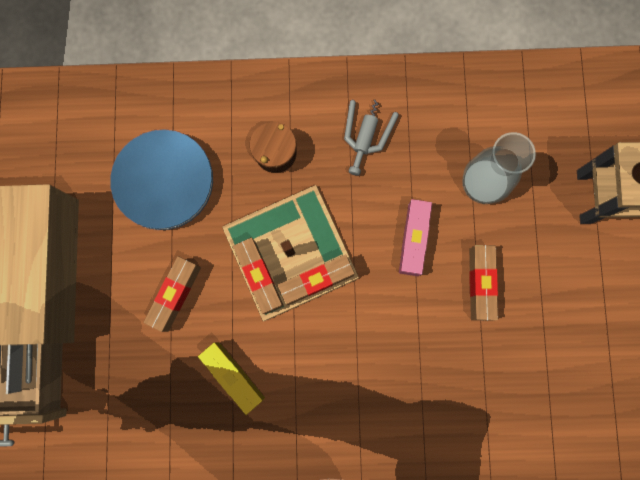

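View pics/scene0.png

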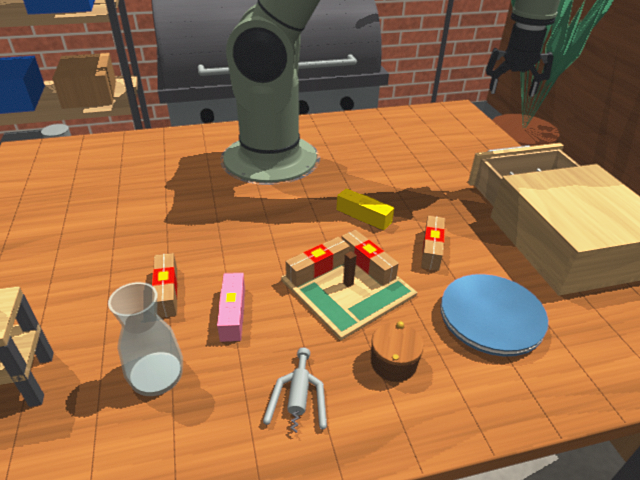

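The top view shows the board at about (290,250), with carton_a at (171,293) and carton_b at (485,282). Pink at (416,236) and yellow at (230,377) are the look-alikes. Next I'll measure poses.

```bash
cat > h.py <<'E'
import numpy as np, cv2
def cloud(p):
    K=p["K"];R=cv2.Rodrigues(np.array(p["rvec"],float))[0];t=np.array(p["tvec"],float)
    d=p["depth"];v,u=np.mgrid[0:480,0:640]
    X=np.stack([(u-K[0,2])*d/K[0,0],(v-K[1,2])*d/K[1,1],d],-1)
    W=(X-t)@R; W[d==0]=np.nan
    return W
def rect(pts):
    (cx,cy),(w,h),a=cv2.minAreaRect(pts.astype(np.float32)*1000)
    if w<h: w,h=h,w; a+=90
    return cx,cy,w,h,a
def proj(p,P):
    return cv2.projectPoints(np.float64(P).reshape(-1,1,3),np.float64(p["rvec"]),np.float64(p["tvec"]),p["K"],None)[0].reshape(-1,2)
E
python3 - <<'E'
from h import *
p=dict(np.load("top0.npz")); W=cloud(p); im=p["image"].astype(int)
ok=np.isfinite(W[...,2])
top=(ok&(W[...,2]>0.035)&(W[...,2]<0.068)).astype(np.uint8)
n,l,s,c=cv2.connectedComponentsWithStats(top,connectivity=4)
for i in range(1,n):
    if s[i,4]>150:
        m=l==i; print(i,s[i],np.round(c[i]),np.round(rect(W[m][:,:2]),1),"zmed",np.median(W[m][:,2]).round(4), im[m].mean(0).round())
g=(ok&(im[...,1]>im[...,0]*1.3)&(im[...,1]>im[...,2]*1.1)&(abs(W[...,2]-.012)<.012)).astype(np.uint8)
n,l,s,c=cv2.connectedComponentsWithStats(g,connectivity=4)
for i in range(1,n):
    if s[i,4]>150:
        m=l==i; print("green",s[i],np.round(rect(W[m][:,:2]),1),np.median(W[m][:,2]))
po=ok&(W[...,2]>0.08)&(W[...,2]<0.11); po[:200]=0;po[:,:270]=0;po[300:]=0;po[:,320:]=0
print("post",po.sum(),np.nanmean(W[po],0),np.round(rect(W[po][:,:2]),1))
b=ok&(abs(W[...,2]-.012)<.005); b2=np.zeros_like(b);b2[180:325,215:365]=1;b&=b2
print("board",np.round(rect(W[b][:,:2]),1))
print("table z",np.nanmedian(W[340:360,300:400,2]))
E
```

```text
2 [ 250  122   46   48 1717] [273. 145.] [779.1  90.3  88.6  88.  171.2] zmed 0.0612 [149.  92.  53.]
42 [463 159  47  44 393] [478. 188.] [ 689.1 -306.6   97.8   49.    42.6] zmed 0.0515 [132. 135. 126.]
66 [  57  192   15  151 1214] [ 64. 268.] [554.3 490.1 284.2   6.6 179.9] zmed 0.0515 [57. 45. 30.]
74 [ 401  199   31   76 1604] [416. 236.] [ 593.8 -177.8  140.1   41.3  169.5] zmed 0.0468 [216. 135. 146.]
117 [ 233  237   50   77 1674] [257. 275.] [527.1 124.2 140.4  41.3  22.8] zmed 0.0586 [189. 114.  73.]
118 [ 473  245   25   75 1718] [485. 282.] [ 503.2 -303.   139.3   42.6  178.3] zmed 0.0464 [187. 109.  69.]
121 [ 278  255   76   50 1685] [315. 279.] [516.6  14.3 139.9  41.3 112.6] zmed 0.0586 [191. 114.  73.]
122 [ 143  256   54   76 1683] [170. 294.] [498.3 290.5 140.2  43.1 153. ] zmed 0.0467 [186. 113.  73.]
124 [ 198  342   65   73 1748] [230. 378.] [339.1 177.6 139.6  42.1  39.3] zmed 0.0465 [158. 140.  40.]
125 [ 46 343  16  77 656] [ 53. 381.] [342.6 504.4 137.   15.3   5.6] zmed 0.0521 [52. 41. 28.]
126 [  6 344  14  50 502] [ 13. 368.] [367.1 578.9  88.2   8.1   0.7] zmed 0.0529 [76. 74. 69.]
127 [ 25 344   7  39 174] [ 28. 362.] [3.752e+02 5.589e+02 7.050e+01 1.140e+01 4.000e-01] zmed 0.0373 [95. 95. 88.]
green [ 297  192   45   69 1299] [625.2   7.  137.1  37.9  22.8] 0.013313716251613135
green [ 229  201   71   43 1250] [634.1 114.5 137.2  37.9 112.7] 0.013434654287046125
post 106 [0.57489064 0.06473258 0.09341738] [575.6  64.9  18.   17.8  22.7]
board [579.1  59.6 282.  278.8  94. ]
table z 0.00042488870752103335
```

```bash
cat >> h.py <<'E'
def plan(s,target,yaw):
    """world TCP target (m), yaw deg -> tool shift and az (rad)"""
    from scipy.spatial.transform import Rotation as Ro
    R=Ro.from_euler('xyz',s["tool_rot"],degrees=True)
    T=Ro.from_euler('xyz',[180,0,yaw],degrees=True)
    d=R.as_matrix().T@(np.array(target)-s["position"])
    w=(R.inv()*T).as_rotvec()
    return np.round(d,4),np.round(w,4),"deg",np.round(np.degrees(w),1)
E
python3 - <<'E'
from h import *
from workcell import bot
p=dict(np.load("top0.npz")); W=cloud(p)
m=(W[...,1]>0.4)&(W[...,2]>0.02); print("box top",np.nanmax(W[m][:,2]), np.nanmin(W[m][:,1]))
s=bot.read_state()
print(plan(s,[.498,.2905,.13],153.0))
E
```

```text
box top 0.1278004891253839 0.40001713611276707
(array([-0.3479, -0.1649,  0.101 ]), array([-0.001 ,  0.0001,  0.0764]), 'deg', array([-0.1,  0. ,  4.4]))
```

Call:
arm_command([
  [[-0.01,-0.005,0,0,0,0.005,100],[-0.04,-0.019,0,0,0,0.01,100],[-0.075,-0.036,0,0,0,0.02,100],[-0.115,-0.055,0,0,0,0.03,100],[-0.155,-0.074,0,0,0,0.04,100],[-0.195,-0.093,0.01,0,0,0.05,100],[-0.235,-0.112,0.03,0,0,0.06,100],[-0.275,-0.131,0.055,0,0,0.07,100],[-0.31,-0.147,0.08,0,0,0.0764,100],[-0.335,-0.159,0.095,0,0,0.0764,100],[-0.348,-0.165,0.101,0,0,0.0764,100],[-0.348,-0.165,0.101,0,0,0.0764,100],[-0.348,-0.165,0.101,0,0,0.0764,100]],
], force=30)

```text
clock: 1.4
position: [0.4978, 0.2915, 0.1308]
tool_rot: [180.0, -0.0, 153.0]
wrist_force: [0.8, -0.1, -0.8]
width: 0.996
```

```bash
python3 - <<'E'
from h import *
from workcell import bot
s=bot.read_state(); print(s["position"],s["tool_rot"],s["clock"])
print(plan(s,[.498,.2905,.01],153.0))
p=bot.read_camera("wrist"); cv2.imwrite("pics/w1.png",p["image"][:,:,::-1])
W=cloud(p);m=(abs(W[...,2]-.046)<.006)&(np.hypot(W[...,0]-.498,W[...,1]-.29)<.1)
print(m.sum(),rect(W[m][:,:2]))
E
```

```text
[0.49776766 0.29151562 0.13080364] [ 1.79961063e+02 -1.82380309e-02  1.53019069e+02] 1.4
(array([-0.0007, -0.0009,  0.1208]), array([ 0.0007, -0.0003,  0.0003]), 'deg', array([ 0., -0.,  0.]))
14382 (496.78643798828125, 290.9966735839844, 139.92401123046875, 40.920650482177734, 152.73246383666992)
```

View pics/w1.png

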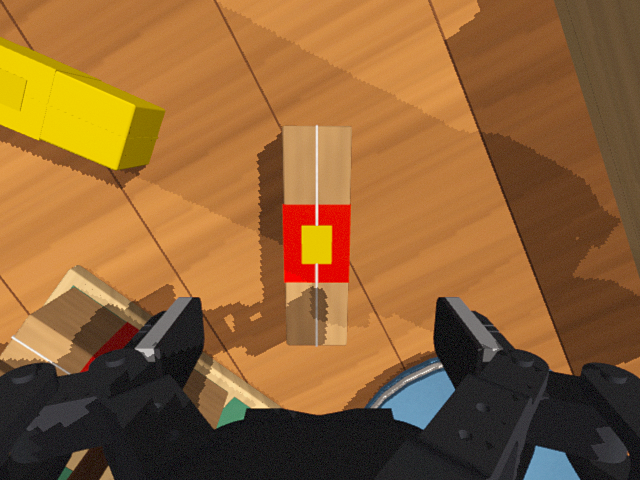

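The wrist view shows carton_a whole at (316,235), parallel to the tool and midway between the fingers. I'll go down and grip.

Call:
arm_command([
  [[0,-0.0005,0.02,0,0,0,100],[0,-0.0005,0.05,0,0,0,100],[0,-0.0005,0.085,0,0,0,100],[0,-0.0005,0.108,0,0,0,100],[0,-0.0005,0.118,0,0,0,100],[0,-0.0005,0.121,0,0,0,100],[0,-0.0005,0.121,0,0,0,100],[0,-0.0005,0.121,0,0,0,0],[0,-0.0005,0.121,0,0,0,0],[0,-0.0005,0.121,0,0,0,0],[0,-0.0005,0.121,0,0,0,0],[0,-0.0005,0.121,0,0,0,0],[0,-0.0005,0.121,0,0,0,0],[0,-0.0005,0.121,0,0,0,0]],
], force=30)

```text
clock: 2.85
position: [0.4983, 0.2905, 0.01]
tool_rot: [180.0, 0.0, 153.0]
wrist_force: [-0.8, -0.6, 8.0]
width: 0.466
```

Call:
arm_command([
  [[0,0,-0.005,0,0,0,0],[0,0,-0.02,0,0,0,0],[0,0,-0.045,0,0,0,0],[0,0,-0.075,0,0,0,0],[0,0,-0.105,0,0,0,0],[0,0,-0.125,0,0,0,0],[0,0,-0.13,0,0,0,0],[0,0,-0.13,0,0,0,0],[0,0,-0.13,0,0,0,0]],
])

```text
clock: 3.75
position: [0.4975, 0.2901, 0.1387]
tool_rot: [-179.9, -0.0, 153.0]
wrist_force: [0.2, 0.1, -1.5]
width: 0.465
```

```bash
python3 - <<'E'
from h import *
from workcell import bot
s=bot.read_state(); print(s["position"],s["tool_rot"],s["clock"],s["width"],s["wrist_force"])
print(plan(s,[.6341,.1146,.14],112.8))
p=bot.read_camera("wrist"); cv2.imwrite("pics/w2.png",p["image"][:,:,::-1])
W=cloud(p);z0=s["position"][2]-.01+.046
m=(abs(W[...,2]-z0)<.012)&(np.hypot(W[...,0]-.498,W[...,1]-.29)<.1)
print(m.sum(),rect(W[m][:,:2]),np.median(W[m][:,2])-z0)
p=bot.read_camera("top"); cv2.imwrite("pics/t2.png",p["image"][:,:,::-1])
E
```

```text
[0.49751186 0.29006881 0.13865231] [-1.79949301e+02 -2.72101277e-02  1.53005206e+02] 3.75 0.4654411433275805 [ 0.17317829  0.05821232 -1.48869754]
(array([-0.2014, -0.0944, -0.0014]), array([-1.000e-03, -1.000e-04,  7.017e-01]), 'deg', array([-0.1, -0. , 40.2]))
43685 (474.6503601074219, 302.29168701171875, 93.09526824951172, 90.45463562011719, 110.24013900756836) 0.000385114661172109
```

View pics/w2.png

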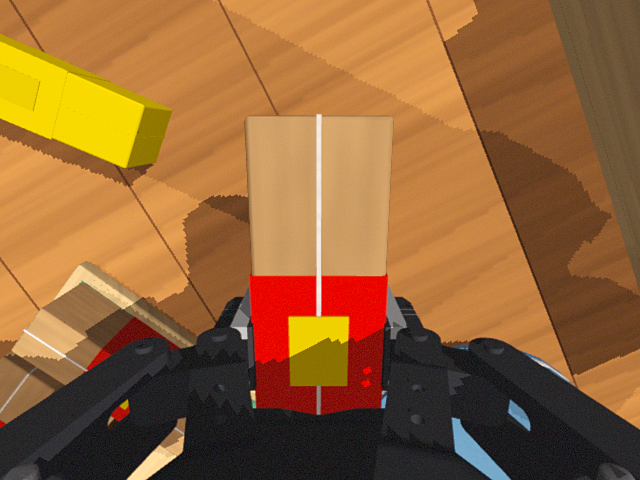

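View pics/t2.png

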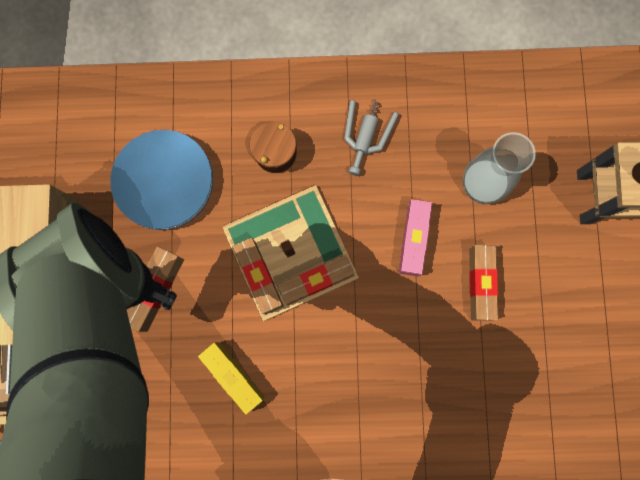

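carton_a is held squarely; its free end shows at rows 115 to 275. I'll measure how far it sits off centre along the tool's x.

```bash
cat >> h.py <<'E'
def inhand(p,s):
    """extent of held carton top along tool x (mm)"""
    W=cloud(p); a=np.radians(s["tool_rot"][2]); z0=s["position"][2]-.01+.046
    D=W-s["position"]; tx=D[...,0]*np.cos(a)+D[...,1]*np.sin(a); ty=D[...,0]*np.sin(a)-D[...,1]*np.cos(a)
    m=(abs(W[...,2]-z0)<.008)&(abs(ty)<.018)&(abs(tx)<.1)
    # far end relative
    return 1000*np.nanmin(tx[m]),1000*np.nanmax(tx[m]), np.nanmedian(W[m][:,2])-z0
E
python3 - <<'E'
from h import *
from workcell import bot
s=bot.read_state()
p=bot.read_camera("wrist"); print(inhand(p,s))
E
```

```text
(np.float64(-21.907565036636605), np.float64(71.8062970400763), np.float64(0.0003378486724408547))
```

Call:
arm_command([
  [[-0.005,-0.002,0,0,0,0.02,0],[-0.015,-0.007,0,0,0,0.06,0],[-0.03,-0.014,0,0,0,0.12,0],[-0.05,-0.023,0,0,0,0.19,0],[-0.075,-0.035,0,0,0,0.27,0],[-0.1,-0.047,0,0,0,0.35,0],[-0.125,-0.059,0,0,0,0.43,0],[-0.15,-0.07,0,0,0,0.51,0],[-0.17,-0.08,0,0,0,0.58,0],[-0.186,-0.087,0,0,0,0.64,0],[-0.196,-0.092,0,0,0,0.68,0],[-0.202,-0.094,0,0,0,0.702,0],[-0.202,-0.094,0,0,0,0.702,0],[-0.202,-0.094,0,0,0,0.702,0]],
])

```text
clock: 5.3
position: [0.6349, 0.1158, 0.1392]
tool_rot: [-180.0, -0.0, 112.9]
wrist_force: [-0.8, -0.6, -1.5]
width: 0.465
```

```bash
python3 - <<'E'
from h import *
from workcell import bot
s=bot.read_state(); print(s["position"],s["tool_rot"],s["clock"],s["width"],s["wrist_force"])
print(plan(s,[.6344,.1139,.023],112.8))
p=bot.read_camera("wrist"); print(inhand(p,s)); cv2.imwrite("pics/w3.png",p["image"][:,:,::-1])
W=cloud(p);np.savez("w3.npz",W=W,image=p["image"])
c=np.array([575.7,65.1]);yw=np.radians(-157.2);bx=np.array([np.cos(yw),np.sin(yw)]);by=np.array([-bx[1],bx[0]])
im=p["image"].astype(int);g=(im[...,1]>im[...,0]*1.3)&(abs(W[...,2]-.012)<.01)
q=W[g][:,:2]*1000-c; print(g.sum(),"board coords green x",np.percentile(q@bx,[.5,99.5]),"y",np.percentile(q@by,[.5,99.5]))
E
```

```text
[0.63486493 0.11582318 0.13921702] [-1.79991063e+02 -3.24183799e-02  1.12875256e+02] 5.3 0.4645406536312269 [-0.81010014 -0.61886552 -1.48761616]
(array([-0.0017, -0.0012,  0.1162]), array([-0.0002, -0.0006,  0.0013]), 'deg', array([-0. , -0. ,  0.1]))
(np.float64(-22.44443588585317), np.float64(71.79494806906345), np.float64(0.0003185943862342444))
17332 board coords green x [-274.53578868   55.29331248] y [-168.11206293   69.36537933]
```

View pics/w3.png

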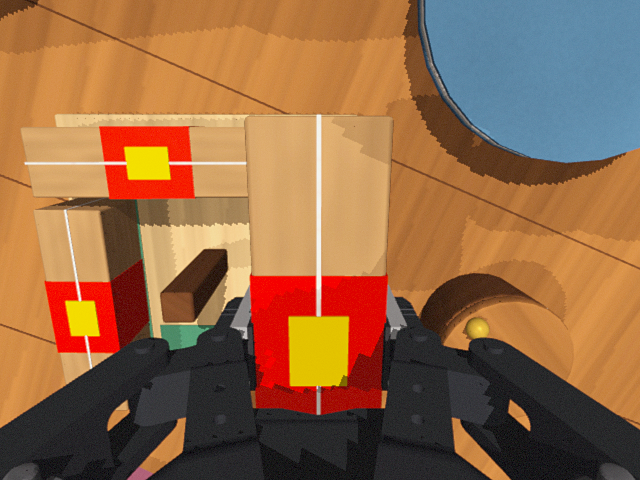

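The board's bay_b lies directly below; carton_c's end at (250,160) has a few mm of gap to it. I'll lower the carton.

Call:
arm_command([
  [[-0.0017,-0.0012,0,0,0,0.001,0],[-0.0017,-0.0012,0.005,0,0,0.001,0],[-0.0017,-0.0012,0.02,0,0,0.001,0],[-0.0017,-0.0012,0.04,0,0,0.001,0],[-0.0017,-0.0012,0.06,0,0,0.001,0],[-0.0017,-0.0012,0.08,0,0,0.001,0],[-0.0017,-0.0012,0.095,0,0,0.001,0],[-0.0017,-0.0012,0.105,0,0,0.001,0],[-0.0017,-0.0012,0.11,0,0,0.001,0],[-0.0017,-0.0012,0.113,0,0,0.001,0],[-0.0017,-0.0012,0.115,0,0,0.001,0],[-0.0017,-0.0012,0.116,0,0,0.001,0],[-0.0017,-0.0012,0.116,0,0,0.001,0],[-0.0017,-0.0012,0.116,0,0,0.001,0]],
])

```text
clock: 6.75
position: [0.635, 0.1128, 0.0237]
tool_rot: [180.0, 0.0, 112.7]
wrist_force: [0.5, -0.4, -0.5]
width: 0.466
```

```bash
python3 - <<'E'
from h import *
from workcell import bot
s=bot.read_state(); print(s["position"],s["tool_rot"],s["clock"],s["width"],s["wrist_force"])
p=bot.read_camera("wrist"); print(inhand(p,s)); cv2.imwrite("pics/w4.png",p["image"][:,:,::-1])
p=bot.read_camera("scene"); cv2.imwrite("pics/s4.png",p["image"][:,:,::-1][150:350,200:500].repeat(2,0).repeat(2,1))
E
```

```text
[0.63498475 0.11283953 0.02365812] [1.79970699e+02 4.09729234e-03 1.12718292e+02] 6.75 0.46574584649727296 [ 0.52861761 -0.41006523 -0.49147378]
(np.float64(-21.713694261175704), np.float64(71.866184401652), np.float64(0.00031874145734792775))
```

View pics/w4.png

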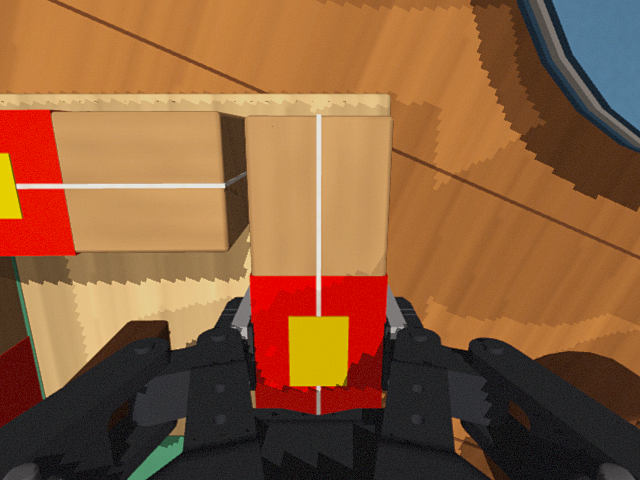

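View pics/s4.png

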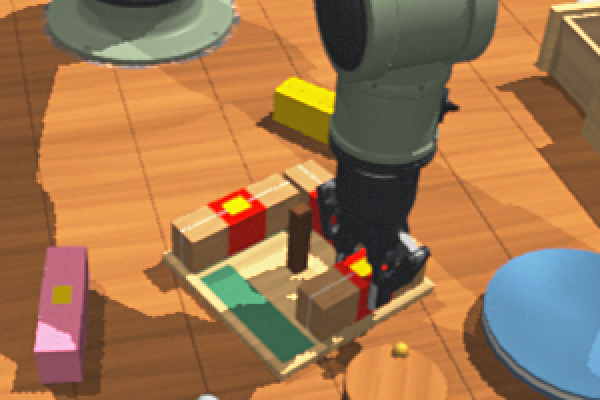

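Call:
arm_command([
  [[0,0,0.001,0,0,0,0],[0,0,0.0015,0,0,0,0],[0,0,0.0015,0,0,0,0],[0,0,0.0015,0,0,0,55],[0,0,0.0015,0,0,0,65],[0,0,0.0015,0,0,0,75],[0,0,0.0015,0,0,0,75],[0,0,-0.003,0,0,0,75],[0,0,-0.015,0,0,0,75],[0,0,-0.035,0,0,0,75],[0,0,-0.065,0,0,0,75],[0,0,-0.095,0,0,0,75],[0,0,-0.12,0,0,0,100],[0,0,-0.13,0,0,0,100],[0,0,-0.13,0,0,0,100]],
])

```text
clock: 8.35
position: [0.6355, 0.113, 0.1552]
tool_rot: [179.8, 0.0, 112.7]
wrist_force: [0.3, 0.2, -1.1]
width: 0.999
```

```bash
python3 - <<'E'
from h import *
from workcell import bot
s=bot.read_state(); print(s["position"],s["tool_rot"],s["clock"],s["width"],s["wrist_force"])
p=bot.read_camera("wrist"); cv2.imwrite("pics/w5.png",p["image"][:,:,::-1])
W=cloud(p);m=(abs(W[...,2]-.058)<.006).astype(np.uint8)
n,l,st,c=cv2.connectedComponentsWithStats(m,connectivity=4)
for i in range(1,n):
    if st[i,4]>1000: print(rect(W[l==i][:,:2]),c[i],np.median(W[l==i][:,2]))
print(plan(s,[.5032,-.303,.15],-1.7))
E
```

```text
[0.63549819 0.11296768 0.15520682] [1.79840461e+02 1.68573908e-02 1.12719778e+02] 8.35 0.9987036686548488 [ 0.28484093  0.18271598 -1.10947312]
(525.3472900390625, 123.93663024902344, 140.8948211669922, 40.6363639831543, 23.264013290405273) [159.26049335 155.2725042 ] 0.05827118274766146
(634.11572265625, 113.9974365234375, 140.49496459960938, 40.921417236328125, 112.63283729553223) [316.92294858 226.37873502] 0.05834412479021483
(511.7666015625, 21.89004135131836, 123.68592071533203, 42.5826416015625, 112.32613945007324) [ 93.85050625 275.72433988] 0.05835877887049261
(784.712646484375, 115.90294647216797, 86.23782348632812, 37.0631217956543, 162.78836822509766) [518.02947695 316.64406028] 0.060726739836903694
(array([-0.3326, -0.2827,  0.0045]), array([ 0.0021, -0.0026,  1.997 ]), 'deg', array([ 1.000e-01, -1.000e-01,  1.144e+02]))
```

View pics/w5.png

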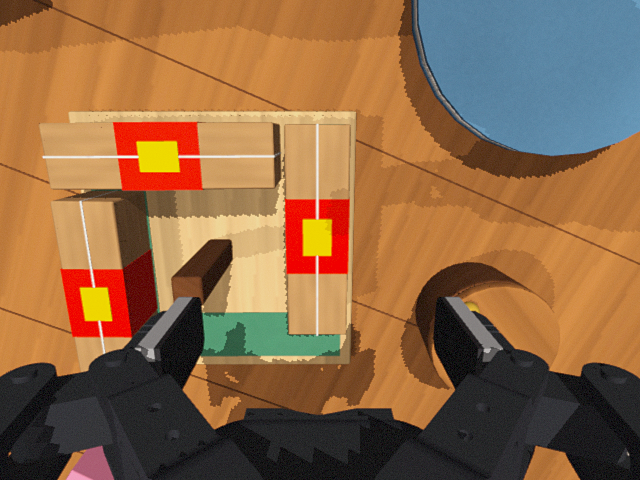

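carton_a is flat in bay_b at about (634.1,114.0), against a target of (634.1,114.6). Next I'll move over carton_b.

Call:
arm_command([
  [[-0.005,-0.004,0,0,0,0.03,100],[-0.017,-0.014,0,0,0,0.1,100],[-0.033,-0.028,0,0,0,0.2,100],[-0.053,-0.045,0,0,0,0.32,100],[-0.075,-0.064,0,0,0,0.45,100],[-0.098,-0.083,0,0,0,0.59,100],[-0.122,-0.104,0,0,0,0.73,100],[-0.145,-0.123,0,0,0,0.87,100],[-0.168,-0.143,0,0,0,1.01,100],[-0.192,-0.163,0,0,0,1.15,100],[-0.215,-0.183,0,0,0,1.29,100],[-0.238,-0.202,0,0,0,1.43,100],[-0.262,-0.223,0,0,0,1.57,100],[-0.285,-0.242,0,0,0,1.71,100],[-0.305,-0.259,0,0,0,1.83,100],[-0.32,-0.272,0.005,0,0,1.92,100],[-0.329,-0.28,0.015,0,0,1.975,100],[-0.333,-0.283,0.02,0,0,1.997,100],[-0.333,-0.283,0.024,0,0,1.997,100],[-0.333,-0.283,0.024,0,0,1.997,100]],
])

```text
clock: 10.4
position: [0.5024, -0.3026, 0.1284]
tool_rot: [-180.0, 0.1, -1.6]
wrist_force: [0.2, 1.3, -0.3]
width: 1.0
```

```bash
python3 - <<'E'
from h import *
from workcell import bot
s=bot.read_state(); print(s["position"],s["tool_rot"],s["clock"],s["joint_pos"].round(1))
p=bot.read_camera("wrist"); cv2.imwrite("pics/w6.png",p["image"][:,:,::-1])
W=cloud(p);m=(abs(W[...,2]-.046)<.006)&(np.hypot(W[...,0]-.503,W[...,1]+.303)<.09)
print(m.sum(),rect(W[m][:,:2]))
print(plan(s,[.5032,-.303,.01],-1.7))
E
```

```text
[ 0.50242364 -0.30264696  0.12843592] [-1.79953994e+02  6.42513827e-02 -1.57771894e+00] 10.4 [ -1.5  41.   40.8 104.1 -35.   48.3 -35.1]
14604 (500.8127136230469, -303.4924621582031, 140.15164184570312, 40.876068115234375, 177.81649780273438)
(array([0.0009, 0.0004, 0.1184]), array([-0.0008,  0.0011,  0.0021]), 'deg', array([-0. ,  0.1,  0.1]))
```

View pics/w6.png

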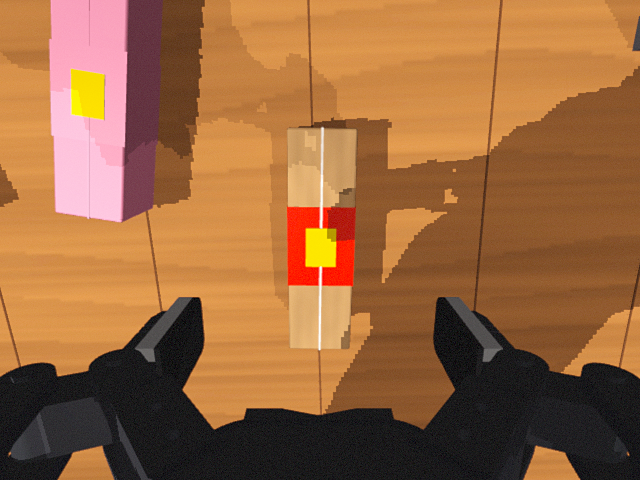

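Call:
arm_command([
  [[-0.0005,0.0005,0.02,0,0,0.006,100],[-0.0005,0.0005,0.05,0,0,0.006,100],[-0.0005,0.0005,0.085,0,0,0.006,100],[-0.0005,0.0005,0.106,0,0,0.006,100],[-0.0005,0.0005,0.116,0,0,0.006,100],[-0.0005,0.0005,0.119,0,0,0.006,100],[-0.0005,0.0005,0.119,0,0,0.006,100],[-0.0005,0.0005,0.119,0,0,0.006,0],[-0.0005,0.0005,0.119,0,0,0.006,0],[-0.0005,0.0005,0.119,0,0,0.006,0],[-0.0005,0.0005,0.119,0,0,0.006,0],[-0.0005,0.0005,0.119,0,0,0.006,0],[-0.0005,0.0005,0.119,0,0,0.006,0],[-0.0005,0.0005,0.119,0,0,0.006,0]],
], force=30)

```text
clock: 11.85
position: [0.5022, -0.3042, 0.0109]
tool_rot: [180.0, -0.0, -2.0]
wrist_force: [-1.5, 2.1, 7.6]
width: 0.465
```

Call:
arm_command([
  [[0,0,-0.005,0,0,0,0],[0,0,-0.02,0,0,0,0],[0,0,-0.045,0,0,0,0],[0,0,-0.075,0,0,0,0],[0,0,-0.105,0,0,0,0],[0,0,-0.125,0,0,0,0],[0,0,-0.14,0,0,0,0],[0,0,-0.145,0,0,0,0],[0,0,-0.145,0,0,0,0]],
])

```text
clock: 12.75
position: [0.502, -0.3041, 0.1557]
tool_rot: [180.0, -0.0, -2.0]
wrist_force: [0.1, -0.2, -2.0]
width: 0.461
```

```bash
python3 - <<'E'
from h import *
from workcell import bot
s=bot.read_state(); print(s["position"],s["tool_rot"],s["clock"],s["width"],s["wrist_force"])
p=bot.read_camera("wrist"); cv2.imwrite("pics/w7.png",p["image"][:,:,::-1]); print(inhand(p,s))
p=bot.read_camera("top"); cv2.imwrite("pics/t7.png",p["image"][:,:,::-1])
W=cloud(p); ok=np.isfinite(W[...,2]); im=p["image"].astype(int)
top=(ok&(W[...,2]>0.05)&(W[...,2]<0.066)).astype(np.uint8)
n,l,st,c=cv2.connectedComponentsWithStats(top,connectivity=4)
for i in range(1,n):
    if st[i,4]>300: print(c[i].round(),np.round(rect(W[l==i][:,:2]),1))
g=(ok&(im[...,1]>im[...,0]*1.3)&(im[...,1]>im[...,2]*1.1)&(abs(W[...,2]-.012)<.012)).astype(np.uint8)
n,l,st,c=cv2.connectedComponentsWithStats(g,connectivity=4)
for i in range(1,n):
    if st[i,4]>150: print("green",np.round(rect(W[l==i][:,:2]),1))
po=ok&(W[...,2]>0.08)&(W[...,2]<0.11); po[:200]=0;po[:,:270]=0;po[300:]=0;po[:,320:]=0
print("post",np.round(rect(W[po][:,:2]),1))
print(plan(s,[.6252,.0067,.155],22.8))
E
```

```text
[ 0.50203191 -0.30406156  0.15569982] [ 1.79995979e+02 -3.75612651e-02 -2.02935454e+00] 12.75 0.46061393347227064 [ 0.13367349 -0.17398448 -1.97154688]
(np.float64(-23.8301800949686), np.float64(68.80722742603007), np.float64(-0.0007121758291873392))
[273. 144.] [779.2  90.6  89.7  87.9 176.6]
[ 63. 266.] [554.5 490.  284.2   5.3 180. ]
[261. 218.] [635.4 114.  139.8  41.9 112.7]
[257. 275.] [527.3 124.1 140.6  40.8  22.8]
[315. 279.] [516.5  14.3 140.   41.  112.2]
[ 51. 382.] [342.2 504.8 137.2  15.6   6.3]
green [625.4   6.8 137.1  37.9  22.7]
post [575.8  65.   18.   17.8  20.2]
(array([ 0.1121, -0.3149,  0.0008]), array([ 2.000e-04, -6.000e-04, -4.334e-01]), 'deg', array([  0. ,  -0. , -24.8]))
```

View pics/t7.png

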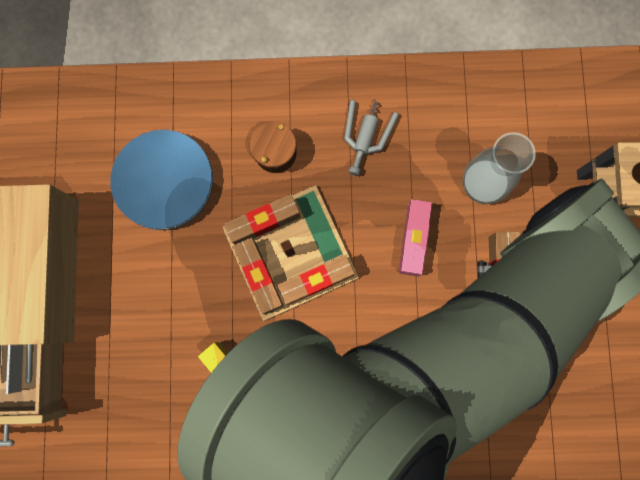

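View pics/w7.png

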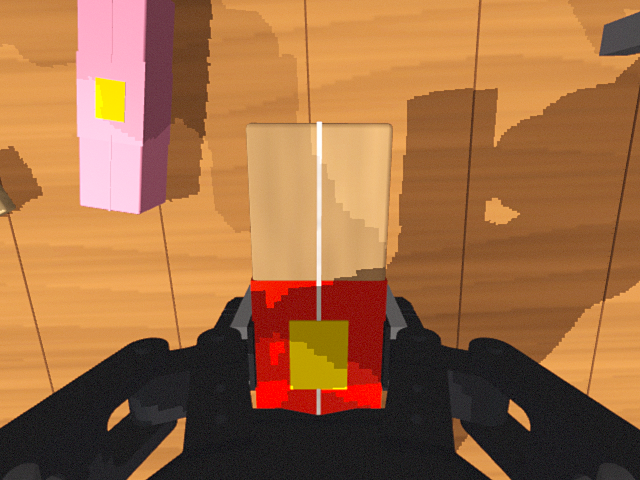

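carton_b is held squarely (end edge at row 123), about 2 mm off centre. Bay_a is confirmed at (625.4,6.8). Moving over it now.

Call:
arm_command([
  [[0.001,-0.006,0,0,0,-0.005,0],[0.003,-0.018,0,0,0,-0.02,0],[0.008,-0.036,0,0,0,-0.045,0],[0.015,-0.058,0,0,0,-0.075,0],[0.024,-0.084,0,0,0,-0.11,0],[0.034,-0.112,0,0,0,-0.15,0],[0.045,-0.142,0,0,0,-0.19,0],[0.056,-0.172,0,0,0,-0.235,0],[0.068,-0.202,0,0,0,-0.28,0],[0.08,-0.232,0,0,0,-0.325,0],[0.092,-0.26,0,0,0,-0.365,0],[0.102,-0.284,0,0,0,-0.4,0],[0.109,-0.302,0,0,0,-0.42,0],[0.113,-0.312,0,0,0,-0.432,0],[0.114,-0.3155,0,0,0,-0.4335,0],[0.114,-0.3155,0,0,0,-0.4335,0],[0.114,-0.3155,0,0,0,-0.4335,0]],
])

```text
clock: 14.55
position: [0.6267, 0.0058, 0.1554]
tool_rot: [180.0, 0.0, 22.7]
wrist_force: [0.1, -0.2, -1.7]
width: 0.467
```

```bash
python3 - <<'E'
from h import *
from workcell import bot
s=bot.read_state(); print(s["position"],s["tool_rot"],s["clock"],s["width"],s["joint_pos"].round(1))
p=bot.read_camera("wrist"); cv2.imwrite("pics/w8.png",p["image"][:,:,::-1]); print(inhand(p,s))
print(plan(s,[.6268,.0074,.0225],22.8))
E
```

```text
[0.62670465 0.00578715 0.15539504] [1.79976113e+02 1.55980459e-02 2.26890503e+01] 14.55 0.4666599458243527 [-29.9  40.8  37.8  96.7 -30.   53.  -47.6]
(np.float64(-23.775837686947433), np.float64(69.14956833206683), np.float64(-0.0007043994339595294))
(array([ 0.0007, -0.0015,  0.1329]), array([ 0.0004,  0.0003, -0.0019]), 'deg', array([ 0. ,  0. , -0.1]))
```

View pics/w8.png

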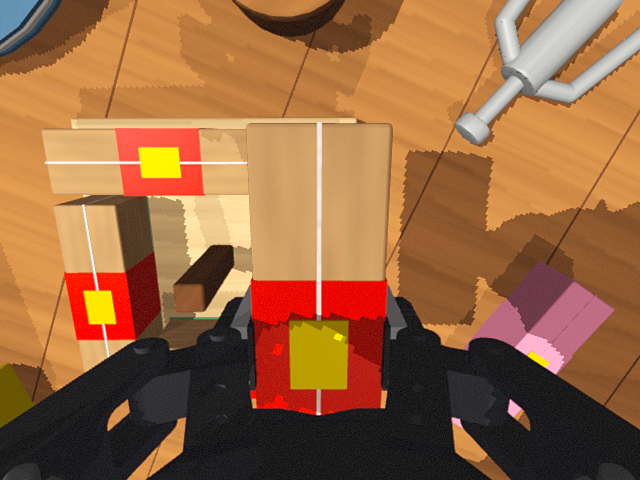

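carton_b is over bay_a, with the corkscrew and the pink box clear. Lowering and letting go.

Call:
arm_command([
  [[0.0007,-0.0015,0,0,0,-0.002,0],[0.0007,-0.0015,0.005,0,0,-0.002,0],[0.0007,-0.0015,0.02,0,0,-0.002,0],[0.0007,-0.0015,0.04,0,0,-0.002,0],[0.0007,-0.0015,0.06,0,0,-0.002,0],[0.0007,-0.0015,0.08,0,0,-0.002,0],[0.0007,-0.0015,0.1,0,0,-0.002,0],[0.0007,-0.0015,0.113,0,0,-0.002,0],[0.0007,-0.0015,0.122,0,0,-0.002,0],[0.0007,-0.0015,0.127,0,0,-0.002,0],[0.0007,-0.0015,0.13,0,0,-0.002,0],[0.0007,-0.0015,0.132,0,0,-0.002,0],[0.0007,-0.0015,0.132,0,0,-0.002,0],[0.0007,-0.0015,0.132,0,0,-0.002,0]],
])

```text
clock: 16.0
position: [0.6273, 0.0088, 0.0237]
tool_rot: [180.0, -0.0, 22.9]
wrist_force: [1.0, -0.1, -1.7]
width: 0.461
```

```bash
python3 - <<'E'
from h import *
from workcell import bot
s=bot.read_state(); print(s["position"],s["tool_rot"],s["clock"],s["width"],s["wrist_force"])
p=bot.read_camera("wrist"); cv2.imwrite("pics/w9.png",p["image"][:,:,::-1]); print(inhand(p,s))
E
```

```text
[0.62734426 0.00876384 0.02371507] [ 1.79988697e+02 -3.41759829e-02  2.29123530e+01] 16.0 0.46056445519968653 [ 0.99722154 -0.13325574 -1.72270349]
(np.float64(-23.580432502634583), np.float64(69.12991627130832), np.float64(-0.0006767273824611272))
```

View pics/w9.png

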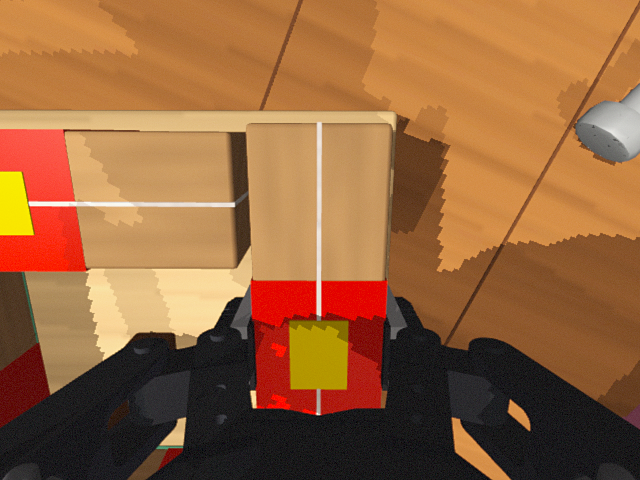

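Call:
arm_command([
  [[0,0.001,0,0,0,0,0],[0,0.001,0.0008,0,0,0,0],[0,0.001,0.001,0,0,0,0],[0,0.001,0.001,0,0,0,0],[0,0.001,0.001,0,0,0,55],[0,0.001,0.001,0,0,0,65],[0,0.001,0.001,0,0,0,75],[0,0.001,0.001,0,0,0,75],[0,0.001,-0.003,0,0,0,75],[0,0.001,-0.015,0,0,0,75],[0,0.001,-0.035,0,0,0,75],[0,0.001,-0.065,0,0,0,75],[0,0.001,-0.095,0,0,0,75],[0,0.001,-0.12,0,0,0,75],[0,0.001,-0.13,0,0,0,75],[0,0.001,-0.13,0,0,0,75]],
])

```text
clock: 17.65
position: [0.6281, 0.0079, 0.1549]
tool_rot: [180.0, -0.1, 22.9]
wrist_force: [-0.3, 0.1, -0.3]
width: 0.753
```

```bash
python3 - <<'E'
from h import *
from workcell import bot
s=bot.read_state(); print(s["position"],s["tool_rot"],s["clock"],s["width"],s["wrist_force"],s["joint_pos"].round(1))
p=bot.read_camera("wrist"); cv2.imwrite("pics/w10.png",p["image"][:,:,::-1])
W=cloud(p);m=(abs(W[...,2]-.058)<.006).astype(np.uint8)
n,l,st,c=cv2.connectedComponentsWithStats(m,connectivity=4)
for i in range(1,n):
    if st[i,4]>1000: print(rect(W[l==i][:,:2]),c[i],np.median(W[l==i][:,2]))
m=(abs(W[...,2]-.094)<.005)&(np.hypot(W[...,0]-.5757,W[...,1]-.065)<.03); print("post",m.sum(),rect(W[m][:,:2]))
print(plan(s,[.5757,.065,.16],112.8))
print(plan(s,[.5757,.065,.16],22.8))
E
```

```text
[0.62807748 0.00790302 0.15494952] [ 1.79974312e+02 -1.33562346e-01  2.29165500e+01] 17.65 0.753408968111748 [-0.26946402  0.14464797 -0.32621634] [-30.   40.9  37.7  96.6 -30.2  52.9 -47.5]
(742.0643310546875, 74.851806640625, 60.913116455078125, 12.222923278808594, 113.17919158935547) [288.08658228   9.92556962] 0.0602059630298624
(626.4909057617188, 7.6152191162109375, 140.04150390625, 40.75016403198242, 22.599044799804688) [318.52056792 230.59915579] 0.05827442175876852
(633.8043823242188, 114.35227966308594, 140.78463745117188, 40.70054626464844, 112.76236343383789) [163.56627383 164.63499735] 0.05812254314318772
(539.9716186523438, 130.31382751464844, 108.63440704345703, 42.629661560058594, 22.962190628051758) [100.00760697 278.219757  ] 0.05802095772851491
(523.8128051757812, -8.000946044921875, 92.55789184570312, 42.234519958496094, 112.23435974121094) [284.94492754 374.95240275] 0.058205037094441
post 719 (574.744873046875, 65.02379608154297, 18.31220817565918, 17.922733306884766, 113.28956985473633)
(array([-0.026 , -0.073 , -0.0051]), array([ 2.2000e-03, -1.5000e-03, -1.5688e+00]), 'deg', array([  0.1,  -0.1, -89.9]))
(array([-0.026 , -0.073 , -0.0051]), array([ 0.0004, -0.0023,  0.002 ]), 'deg', array([ 0. , -0.1,  0.1]))
```

View pics/w10.png

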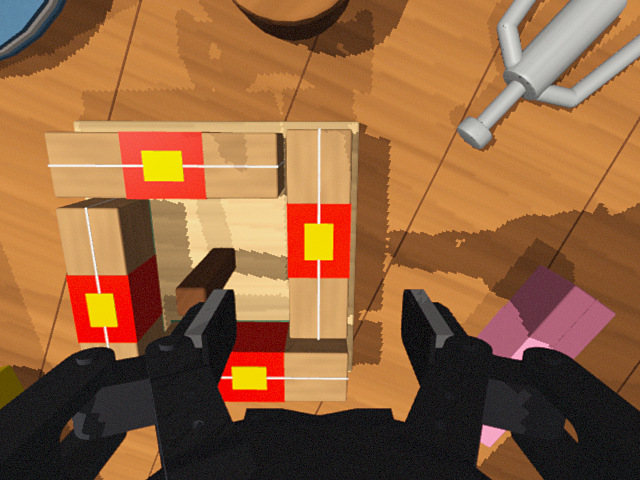

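Both cartons sit in their bays, forming a complete pinwheel, with the post at (205,280). Moving over the post with the jaws at 50%.

Call:
arm_command([
  [[-0.003,-0.007,-0.005,0,0,0,60],[-0.009,-0.025,-0.005,0,0,0,50],[-0.017,-0.047,-0.005,0,0,0,50],[-0.023,-0.065,-0.005,0,0,0,50],[-0.026,-0.073,-0.005,0,0.002,0,50],[-0.026,-0.073,-0.005,0,0.002,0,50],[-0.026,-0.073,-0.005,0,0.002,0,50]],
])

```text
clock: 18.4
position: [0.5754, 0.0644, 0.1582]
tool_rot: [180.0, -0.1, 22.9]
wrist_force: [0.2, 0.9, -0.3]
width: 0.503
```

```bash
python3 - <<'E'
from h import *
from workcell import bot
s=bot.read_state(); print(s["position"],s["tool_rot"],s["clock"],s["width"],s["joint_pos"].round(1))
p=bot.read_camera("wrist"); cv2.imwrite("pics/w11.png",p["image"][:,:,::-1])
W=cloud(p)
m=(abs(W[...,2]-.094)<.005)&(np.hypot(W[...,0]-.5757,W[...,1]-.065)<.03); print("post",m.sum(),rect(W[m][:,:2]))
print(plan(s,[.5755,.065,.045],22.8))
E
```

```text
[0.57539692 0.06444147 0.15824596] [ 1.79974454e+02 -1.11114027e-01  2.28966706e+01] 18.4 0.5031641498739432 [-38.4  36.8  38.9 104.2 -29.6  49.5 -52.4]
post 998 (574.1459350585938, 64.994384765625, 18.45343780517578, 17.758411407470703, 22.850666046142578)
(array([ 1.000e-04, -5.000e-04,  1.132e-01]), array([ 0.0004, -0.0019,  0.0017]), 'deg', array([ 0. , -0.1,  0.1]))
```

View pics/w11.png

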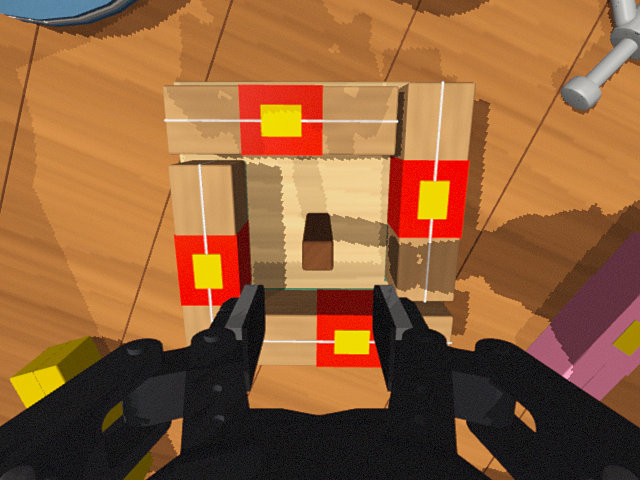

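The post at (318,240) is centred between the open jaws. Going down and gripping.

Call:
arm_command([
  [[0,-0.0005,0.005,0,-0.002,0,50],[0,-0.0005,0.02,0,-0.002,0,50],[0,-0.0005,0.04,0,-0.002,0,50],[0,-0.0005,0.06,0,-0.002,0,50],[0,-0.0005,0.08,0,-0.002,0,50],[0,-0.0005,0.095,0,-0.002,0,50],[0,-0.0005,0.106,0,-0.002,0,50],[0,-0.0005,0.112,0,-0.002,0,50],[0,-0.0005,0.113,0,-0.002,0,50],[0,-0.0005,0.113,0,-0.002,0,50]],
])

```text
clock: 19.45
position: [0.5754, 0.0654, 0.0456]
tool_rot: [180.0, -0.0, 22.9]
wrist_force: [0.1, 0.2, -0.1]
width: 0.499
```

```bash
python3 - <<'E'
from h import *
from workcell import bot
s=bot.read_state(); print(s["position"],s["tool_rot"],s["clock"],s["width"],s["wrist_force"])
p=bot.read_camera("wrist"); cv2.imwrite("pics/w12.png",p["image"][:,:,::-1])
E
```

```text
[0.57539099 0.06542939 0.04560568] [ 1.79990420e+02 -2.61188795e-02  2.29062590e+01] 19.45 0.4993937522740711 [ 0.14366411  0.20288916 -0.11046197]
```

View pics/w12.png

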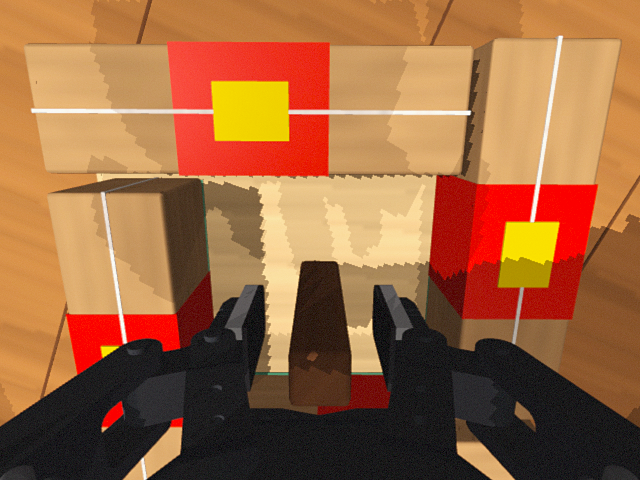

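The fingers straddle the post at (320,335) and stay well clear of the cartons. Closing with a firm grip.

Call:
arm_command([
  [[0,0,0,0,0,0,40],[0,0,0,0,0,0,32],[0,0,0,0,0,0,26],[0,0,0,0,0,0,20],[0,0,0,0,0,0,10],[0,0,0,0,0,0,0],[0,0,0,0,0,0,0],[0,0,0,0,0,0,0],[0,0,0,0,0,0,0],[0,0,0,0,0,0,0]],
], force=90)

```text
clock: 20.5
position: [0.5753, 0.0654, 0.0458]
tool_rot: [180.0, -0.0, 22.9]
wrist_force: [-1.7, -0.4, 8.3]
width: 0.2
```

Call:
arm_command([
  [[0,0,-0.001,0,0,0,0],[0,0,-0.003,0,0,0,0],[0,0,-0.006,0,0,0,0],[0,0,-0.01,0,0,0,0],[0,0,-0.013,0,0,0,0],[0,0,-0.015,0,0,0,0],[0,0,-0.015,0,0,0,0],[0,0,-0.015,0,0,0,0]],
])

```text
clock: 21.3
position: [0.5751, 0.0655, 0.0603]
tool_rot: [-180.0, -0.0, 22.9]
wrist_force: [-0.8, 0.4, -8.5]
width: 0.198
```

```bash
python3 - <<'E'
from h import *
from workcell import bot
s=bot.read_state(); print(s["position"],s["tool_rot"],s["clock"],s["width"],s["wrist_force"],s["moment"])
p=bot.read_camera("wrist"); cv2.imwrite("pics/w13.png",p["image"][:,:,::-1])
W=cloud(p);m=(W[...,2]>.062)&(W[...,2]<.085)
v=np.mgrid[0:480,0:640][0]; m&=(v<300)
A=W[m]; c=np.linalg.lstsq(np.c_[A[:,:2]-A[:,:2].mean(0),np.ones(len(A))],A[:,2],rcond=None)[0]; print("plane slope",c)
E
```

```text
[0.57509739 0.06554339 0.06029521] [-1.79998358e+02 -8.06423728e-05  2.29116745e+01] 21.3 0.19816117306592437 [-0.83898487  0.4151966  -8.45693057] [ 0.06276363  0.06496826 -0.01349861]
plane slope [0.00690494 0.00192346 0.07244991]
```

View pics/w13.png

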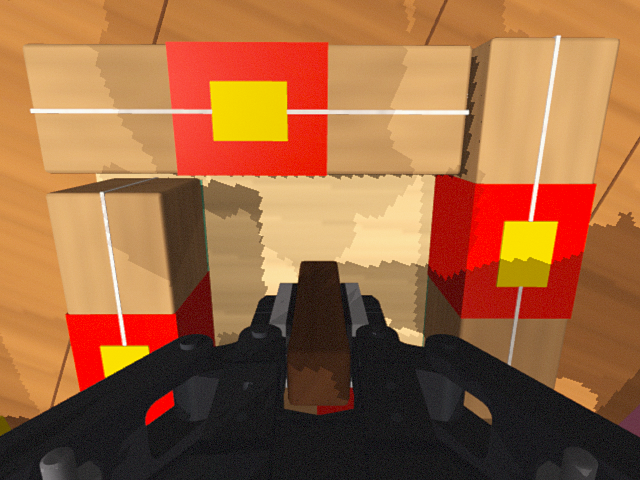

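The board hangs level with its full weight on the arm and the cartons have not moved. Lifting slowly to about 12 cm.

Call:
arm_command([
  [[0,0,-0.001,0,0,0,0],[0,0,-0.004,0,0,0,0],[0,0,-0.009,0,0,0,0],[0,0,-0.016,0,0,0,0],[0,0,-0.024,0,0,0,0],[0,0,-0.032,0,0,0,0],[0,0,-0.04,0,0,0,0],[0,0,-0.048,0,0,0,0],[0,0,-0.056,0,0,0,0],[0,0,-0.064,0,0,0,0],[0,0,-0.072,0,0,0,0],[0,0,-0.08,0,0,0,0],[0,0,-0.087,0,0,0,0],[0,0,-0.094,0,0,0,0],[0,0,-0.1,0,0,0,0],[0,0,-0.105,0,0,0,0],[0,0,-0.108,0,0,0,0],[0,0,-0.11,0,0,0,0],[0,0,-0.11,0,0,0,0],[0,0,-0.11,0,0,0,0]],
])

```text
clock: 23.35
position: [0.575, 0.0655, 0.1701]
tool_rot: [-180.0, 0.0, 22.9]
wrist_force: [-0.0, -0.2, -7.9]
width: 0.2
```

Call:
arm_command([
  [[0,0,0,0,0,0,0],[0,0,0,0,0,0,0],[0,0,0,0,0,0,0],[0,0,0,0,0,0,0],[0,0,0,0,0,0,0],[0,0,0,0,0,0,0],[0,0,0,0,0,0,0],[0,0,0,0,0,0,0],[0,0,0,0,0,0,0],[0,0,0,0,0,0,0],[0,0,0,0,0,0,0],[0,0,0,0,0,0,0],[0,0,0,0,0,0,0],[0,0,0,0,0,0,0],[0,0,0,0,0,0,0],[0,0,0,0,0,0,0],[0,0,0,0,0,0,0],[0,0,0,0,0,0,0],[0,0,0,0,0,0,0],[0,0,0,0,0,0,0]],
])

```text
clock: 25.35
position: [0.5751, 0.0655, 0.1703]
tool_rot: [180.0, 0.0, 22.9]
wrist_force: [0.5, 0.1, -7.8]
width: 0.199
```

```bash
python3 - <<'E'
from h import *
from workcell import bot
s=bot.read_state(); print(s["position"],s["tool_rot"],s["clock"],s["width"],s["wrist_force"],s["moment"])
p=bot.read_camera("wrist"); cv2.imwrite("pics/w14.png",p["image"][:,:,::-1])
W=cloud(p);z=s["position"][2]+.0125;m=(abs(W[...,2]-z)<.012)
v=np.mgrid[0:480,0:640][0]; m&=(v<250)
A=W[m]; c=np.linalg.lstsq(np.c_[A[:,:2]-A[:,:2].mean(0),np.ones(len(A))],A[:,2],rcond=None)[0]; print("plane slope",c)
p=bot.read_camera("scene"); cv2.imwrite("pics/s14.png",p["image"][:,:,::-1])
E
```

```text
[0.57512269 0.06547574 0.17029016] [1.79998412e+02 3.90016583e-03 2.29110021e+01] 25.35 0.1993503523671126 [ 0.46482188  0.08690626 -7.80508421] [-0.01410647 -0.01086653  0.00098535]
plane slope [0.00761014 0.00305298 0.18245145]
```

View pics/w14.png

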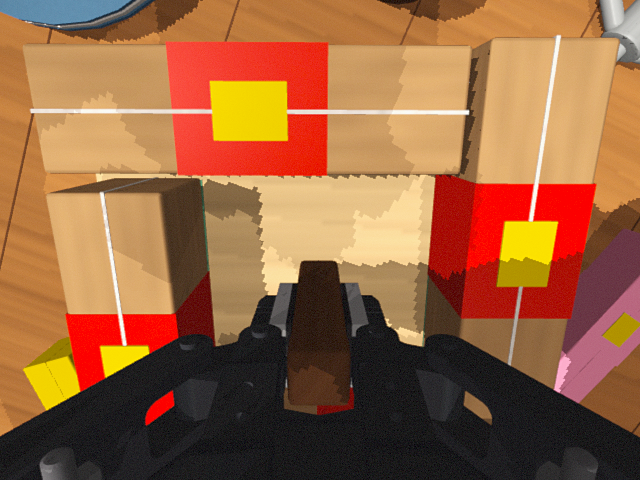

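View pics/s14.png

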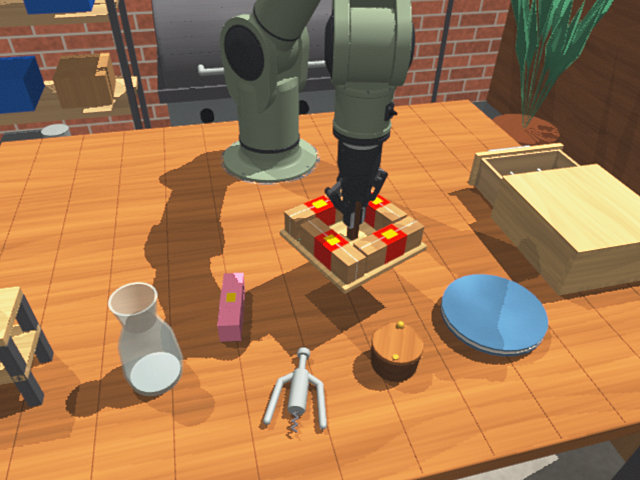

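The board is up at about 12.5 cm, level and still, and all the bystanders are where they started. I'll hold one more second and hand in.

Call:
arm_command([
  [[0,0,0,0,0,0,0],[0,0,0,0,0,0,0],[0,0,0,0,0,0,0],[0,0,0,0,0,0,0],[0,0,0,0,0,0,0],[0,0,0,0,0,0,0],[0,0,0,0,0,0,0],[0,0,0,0,0,0,0],[0,0,0,0,0,0,0],[0,0,0,0,0,0,0]],
])

```text
clock: 26.45
position: [0.5751, 0.0655, 0.1703]
tool_rot: [180.0, -0.0, 22.9]
wrist_force: [-1.0, -1.1, -8.0]
width: 0.199
```

```bash
python3 -c "
from workcell import bot
print(bot.job_done(), bot.read_state()['position'])"
```

```text
the job is handed in; nothing more can be done
the job is handed in; nothing more can be done
```

I placed carton_a in bay_b and carton_b in bay_a, let go of both, then lifted the board straight up by its post with a 90 N grip. I handed the job in at about 26.5 s, still holding it; no verdict is reported.

- **Board:** at the last check it was about 12.4 cm above the trolley. The carton tops sloped less than 0.01 rad, the hold was steady at about 8 N, and the arm had not drifted over the last 3 s.
- **Cartons:** both placed cartons measured within about 2 mm of their bay centres before the lift. In the last pictures they looked unmoved, and the fingers touched only the post.
- **Bystanders:** the salt cellar, corkscrew, plates and carafe look unmoved in the last scene picture. I did not measure their positions.
- **Disagreement:** the wrist and top cameras differed by about 1 to 2.5 mm in x, well inside the 12 mm tolerance. No check failed.

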